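# Show the checker the short coin roll

### The arm

A 7-joint arm with a two-finger parallel gripper is mounted at the origin on the work surface. World frame = base frame: x ahead of the robot, y to its left, z up, the work surface at z = 0. Lengths are in m, angles in rad, forces in N, time in s.
With the tool pointing down it reaches from about 0.4 to 0.9 m from the base axis. Payload 5.5 kg.
Tool frame: the origin (TCP) lies between the finger pads, 19 mm behind the fingertips; this is the grasp point; z points along the fingers, y is the line along which they close (so a half turn about z gives the same grasp; the last joint's range is limited). The gripper opens to 92 mm and grips with 3 to 60 N. Pads are 19 mm wide; open, the fingers measure 130 mm over their backs; the gripper's body (75 mm by 190 mm) begins 47 mm behind the grasp point.
Start: joints at [1.421, 0.501, -0.427, 1.55, 0.221, 1.138, -0.21], TCP at [0.261, -0.595, 0.246] pointing down, gripper open.
Joint ranges: [-2.88, 2.88], [-0.31, 2.03], [-1.54, 1.56], [0.2, 2.42], [-1.41, 4.55], [0.19, 2.02], [-2.57, 2.57]. Speed limits (rad/s): [2.57, 2.57, 3.14, 3.14, 3.14, 3.14, 3.14].

### API

Orientations are given as a unit quaternion [x, y, z, w].
In Python, from cell import ctrl, cams, spotter gives the robot as it stands. Calls block until the motion is done:
- ctrl.goto(position, orientation): joint-space move of the TCP to a pose.
- ctrl.line_to(position, ori=None, v=0.15, until_force=None): straight line of the TCP; ori=None keeps the orientation; v is the mean speed in m/s. With until_force (N) it stops when the force on the tool has changed by that much, and returns True; else False.
- ctrl.set_joints(angles): joint-space move.
- ctrl.command_gripper(opening, squeeze=None): opening from 0.0 (shut) to 1.0 (fully open); squeeze is the grip in N (None keeps the last); returns when the fingers have stopped.
- ctrl.wait(seconds).
- ctrl.solve_ik(position, orientation): joint angles nearest the present ones, or None.
- ctrl.get_state(): the state.
- cams.capture(name): name is "scene" or "top" or "wrist"; returns the picture (420x560x3 uint8, red, green, blue); there is no depth.
- cams.get_calibration(name): a dict with "camera_matrix" (3x3 intrinsics, pixels), "R" (3x3) and "t" (3): a world point X has camera coordinates R X + t. Camera axes: x right, y down, z forward; pixel columns grow to the right and rows downward; lengths in m; the calibration is good to about 2 mm. A picture is of the moment at which its call begins: read the wrist's pose just before it. get_calibration takes no time and is no camera call; for the wrist camera it gives the pose at the moment of the call.
A pose or a line that the arm cannot do raises ctrl.IKError and nothing moves.
- ctrl.job_done(): hands the job in; it is judged then, once.
Trained networks look in the newest picture that a camera, given by its name, has taken for a name from the list of things; names that differ only in an ending like _2 or _b are one class to them, and where a whole thing is asked for, a point or a joint stands for the part that bears it (a point fixed in the world has none). Each returns a list of dicts, best first, with "confidence" (0 to 1); they miss things now and then, are a little off and sometimes report something else, mostly with a low value. They report only what shows in the picture. A call takes as long as a camera call.
- spotter.boxes_of(camera, query): "box" ([left, top, right, bottom] in pixels, round what is visible of it).
- spotter.tip_of(camera, query): "at" ([column, row] in pixels: a listed point, or the origin of a listed thing).
The state is a dict: "t": time; "joint_positions": joint angles; "dq": joint speeds; "effort": joint torques, N m; "eef_pos": TCP position; "ee_rot": TCP orientation; "ft_force": force on the tool from outside, world axes, zero at the start; "moment": the same for the moment, N m; "finger_gap": opening from 0.0 (shut) to 1.0 (fully open); "grasp_force": force on a finger pad.
Only numpy, scipy, OpenCV 4.12 (cv2) and the standard library are available. Lean on these libraries where they do the work, as an engineer would, in place of code of your own. Each camera call takes 0.05 s, during which the arm holds its last target. There are 200 camera calls.

### The job

The count does not tally: one of the thick coin rolls standing in the coin tray is short, clearly lower than all the rest. Ring the call bell for the checker by pressing its plunger fully down and letting go, then point at the short roll with the fingertips from straight above, a finger's breadth or two over its top, keep pointing for at least two seconds and finish still pointing there. Touch no roll, lift nothing, and leave everything else standing where it is.

Things in the scene. Friction and masses are not known exactly. Their poses are not given: they have to be found in the camera images.
- short_roll: Paper-wrapped coin roll standing upright in a tray socket; the short one: thick, 27 mm in diameter but only 65 mm tall, top 71 mm above the counter, 27 mm lower than the other thick rolls. It may stand in any of the six thick-roll sockets. Loose, 213 g; origin at the centre of its underside, 6 mm above the counter, z up.
- short_roll_top (a point): Centre of the top end of the short roll; z up.
- thick_roll1: Paper-wrapped coin roll standing upright in a tray socket; a full thick roll, 27 mm in diameter and 92 mm tall (top 98 mm above the counter), in one of the thick-roll sockets. Loose, 305 g; origin at the centre of its underside, 6 mm above the counter, z up.
- thick_roll2: Paper-wrapped coin roll standing upright in a tray socket; a full thick roll, 27 mm in diameter and 92 mm tall (top 98 mm above the counter), in one of the thick-roll sockets. Loose, 305 g; origin at the centre of its underside, 6 mm above the counter, z up.
- thick_roll3: Paper-wrapped coin roll standing upright in a tray socket; a full thick roll, 27 mm in diameter and 92 mm tall (top 98 mm above the counter), in one of the thick-roll sockets. Loose, 305 g; origin at the centre of its underside, 6 mm above the counter, z up.
- thick_roll4: Paper-wrapped coin roll standing upright in a tray socket; a full thick roll, 27 mm in diameter and 92 mm tall (top 98 mm above the counter), in one of the thick-roll sockets. Loose, 305 g; origin at the centre of its underside, 6 mm above the counter, z up.
- thick_roll5: Paper-wrapped coin roll standing upright in a tray socket; a full thick roll, 27 mm in diameter and 92 mm tall (top 98 mm above the counter), in one of the thick-roll sockets. Loose, 305 g; origin at the centre of its underside, 6 mm above the counter, z up.
- thin_roll1: Paper-wrapped coin roll standing upright in a tray socket; a full thin roll, 22.5 mm in diameter and 82 mm tall (top 88 mm above the counter), in the far row of the tray. Loose, 190 g; origin at the centre of its underside, 6 mm above the counter, z up.
- thin_roll2: Paper-wrapped coin roll standing upright in a tray socket; a full thin roll, 22.5 mm in diameter and 82 mm tall (top 88 mm above the counter), in the far row of the tray. Loose, 190 g; origin at the centre of its underside, 6 mm above the counter, z up.
- thin_roll3: Paper-wrapped coin roll standing upright in a tray socket; a full thin roll, 22.5 mm in diameter and 82 mm tall (top 88 mm above the counter), in the far row of the tray. Loose, 190 g; origin at the centre of its underside, 6 mm above the counter, z up.
- tray: Fixed grey coin tray, 190 x 190 x 26 mm, 220 mm over its side lips; origin at the centre of its underside, z up, x away from the robot. Nine sockets 20 mm deep, 56 mm apart both ways: rows x -56 and 0 mm for thick rolls, x +56 mm for thin ones; y -56, 0, +56 mm. Closed fingers (30 x 20 mm) fit between the rolls from above, open ones do not.
- bell: Counter call bell: a domed steel bell on a black round base 86 mm in diameter, standing loose on the counter (350 g); origin at the centre of its underside, z up. Dome top 46 mm, top of the plunger 63.5 mm above the counter at rest. It stands left or right of the tray, in exchange with the sponge dish.
- bell_top (a point): Top centre of the bell's plunger, a steel cap 16 mm in diameter on the bell's axis; moves down with it.
- bell_plunger (a joint): Travel of the plunger: 0 at rest, 0.005 m fully down, where the bell rings. A spring returns it; it starts to yield at 1 N and is fully down at about 3.5 N, then stops hard.
- sponge_dish: Finger-moistening sponge in a low grey dish, 90 mm in diameter, 40 mm high, loose, 140 g; origin at the centre of its underside.
- stamp: Wooden hand stamp standing on its rubber, foot 55 x 34 mm, turned handle, 87 mm tall, loose, 90 g; origin at the centre of its underside.
- spray_bottle: White trigger spray bottle, 76 mm in diameter, 226 mm tall, loose, 550 g; origin at the centre of its underside, nozzle towards its -x. Further off stand fixed machines up to 225 mm tall at both sides (y beyond 0.42 m either way, x 0.48 to 0.82 m) and, beyond x = 0.80 m, a ledge with stock up to 0.25 m.
- basket: Empty open plastic basket, 172 x 222 mm over the rim, 55 mm high, loose, 180 g; origin at the centre of its underside.
- calculator: Fixed desk calculator, 145 x 105 mm, 26 mm high, right of the bell's and dish's places; origin at the centre of its underside.

How it is judged:
On the way, in this order (a step that is already met when the one before it is completed fails the run):
1. the bell's plunger is pressed fully down (value of joint bell_plunger above 0.0038 m), for 0.04 s.
2. the bell is let go and the fingertips point straight down at the short roll, just above it, for two seconds (horizontal distance between the grasp point and short_roll_top below 0.018 m and z of the grasp point in the frame of short_roll_top between 0.012 and 0.065 m and (angle between the grasp point's own z axis and vertical above 2.7 rad or angle between the grasp point's own z axis and vertical below 0.44 rad) and value of joint bell_plunger below 0.0015 m), for 1.8 s.
At the end, for the whole second after the job is handed in: Tool within 25 degrees of straight down, TCP (19 mm behind the fingertips) within 18 mm of the short roll's axis and 12 to 65 mm above its top; plunger up; rolls upright within 8 mm of their start; bell, dish, stamp, spray bottle and basket upright within 20 mm of theirs (all of step 2 and distance of each of short_roll, thick_roll1, thick_roll2, thick_roll3, thick_roll4, thick_roll5, thin_roll1, thin_roll2, thin_roll3 from where it was at the start of the episode below 0.008 m and distance of each of bell, sponge_dish, stamp, spray_bottle, basket from where it was at the start of the episode below 0.02 m and angle between each of short_roll, thick_roll1, thick_roll2, thick_roll3, thick_roll4, thick_roll5, thin_roll1, thin_roll2, thin_roll3, bell, sponge_dish, stamp, spray_bottle, basket's own z axis and vertical below 0.15 rad); the robot touches nothing.
It fails at once if the robot touches a coin roll (contact force between any of short_roll, thick_roll1, thick_roll2, thick_roll3, thick_roll4, thick_roll5, thin_roll1, thin_roll2, thin_roll3 and the fingers above 0.3 N or contact force between any of short_roll, thick_roll1, thick_roll2, thick_roll3, thick_roll4, thick_roll5, thin_roll1, thin_roll2, thin_roll3 and the arm above 0.3 N).
It fails at once if a coin roll is moved or lifted by more than 8 mm (distance of any of short_roll, thick_roll1, thick_roll2, thick_roll3, thick_roll4, thick_roll5, thin_roll1, thin_roll2, thin_roll3 from where it was at the start of the episode above 0.008 m).
It fails at once if the bell, sponge dish, stamp, spray bottle or basket is pushed or lifted by more than 20 mm, or tipped (distance of any of bell, sponge_dish, stamp, spray_bottle, basket from where it was at the start of the episode above 0.02 m or angle between any of bell, sponge_dish, stamp, spray_bottle, basket's own z axis and vertical above 0.5 rad).
It fails at once if the bell is lifted off the counter (height (world z) of bell above 0.008 m).
It also fails if it takes over 38 s, if anything falls off the work surface, if the arm or the gripper's body presses on something with over 40 N, if the wrist force passes 120 N, or if a joint passes its speed limit or range.

## Working session

There is one attempt and no reset: what is moved stays moved. The work goes in short steps, each a Python script; the robot and the scene stay as the last script left them, time stands still between calls to the robot, and variables do not carry over. Pictures are saved under pics/ and viewed, at most 10 in all, crops included, and the job is handed in when it is done.

```bash
mkdir -p pics
python3 - <<'E'
from cell import ctrl,cams,spotter
import cv2
for n in("scene","top"):
    im=cams.capture(n); cv2.imwrite(f"pics/{n}0.png",im[:,:,::-1])
    c=cams.get_calibration(n); print(n,c)
    for q in("bell_top","bell","tray","short_roll_top","short_roll","sponge_dish"):
        print(q,[(d["at"],d["confidence"]) for d in spotter.tip_of(n,q)[:3]])
    print([(d["box"],d["confidence"]) for d in spotter.boxes_of(n,"thick_roll1")])
s=ctrl.get_state();print(s["t"],s["eef_pos"],s["ee_rot"],s["finger_gap"])
E
```

```text
scene {'camera_matrix': array([[416.84310117,   0.        , 279.84987923],
       [  0.        , 416.84310117, 206.76852618],
       [  0.        ,   0.        ,   1.        ]]), 'R': array([[ 0.84262054,  0.53834541, -0.0132232 ],
       [ 0.44511123, -0.71009067, -0.54557056],
       [-0.30309507,  0.45382317, -0.83796057]]), 't': array([-0.47075406, -0.18635843,  1.40963166])}
bell_top [([307.7, 137.2], 0.48)]
bell [([308.5, 152.1], 0.74)]
tray [([277.1, 211.8], 0.59), ([290.2, 323.0], 0.57), ([301.8, 210.3], 0.38)]
short_roll_top [([264.7, 186.4], 0.59)]
short_roll [([261.8, 201.2], 0.61)]
sponge_dish [([200.1, 289.6], 0.81)]
[([270.0, 166.0, 280.2, 194.6], 0.56), ([242.6, 188.1, 255.8, 211.9], 0.52), ([258.5, 200.3, 269.2, 222.4], 0.48), ([282.3, 178.9, 292.3, 199.7], 0.45)]
top {'camera_matrix': array([[436.80957067,   0.        , 280.72701053],
       [  0.        , 436.80957067, 209.89516584],
       [  0.        ,   0.        ,   1.        ]]), 'R': array([[-2.09872035e-02, -9.99775963e-01, -2.74985402e-03],
       [-9.92789663e-01,  2.11650651e-02, -1.17986119e-01],
       [ 1.18017887e-01,  2.53827953e-04, -9.93011437e-01]]), 't': array([0.02921833, 0.56489946, 1.31045667])}
bell_top [([182.9, 237.6], 0.46)]
bell []
tray [([268.9, 225.8], 0.82)]
short_roll_top [([264.6, 242.0], 0.44), ([185.6, 241.7], 0.15)]
short_roll [([268.4, 248.8], 0.45)]
sponge_dish [([375.4, 241.1], 0.8)]
[([242.6, 234.8, 252.3, 244.6], 0.58), ([249.6, 216.5, 259.1, 225.3], 0.55), ([268.5, 221.3, 272.1, 233.2], 0.52), ([282.1, 241.3, 288.3, 253.3], 0.37)]
0.8 [ 0.26082424 -0.59540494  0.24558544] [9.78770097e-01 2.04961203e-01 2.75320898e-05 4.72486798e-05] 0.9962167459467304
```

Run:
```python
import cv2,numpy as np
a=cv2.imread("pics/scene0.png")[110:330,150:370]; b=cv2.imread("pics/top0.png")[160:300,140:420]
cv2.imwrite("pics/c1.png",cv2.resize(a,(600,600),interpolation=cv2.INTER_CUBIC))
cv2.imwrite("pics/c2.png",cv2.resize(b,(800,400),interpolation=cv2.INTER_CUBIC))
```

```text
(no output)
```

View pics/c1.png

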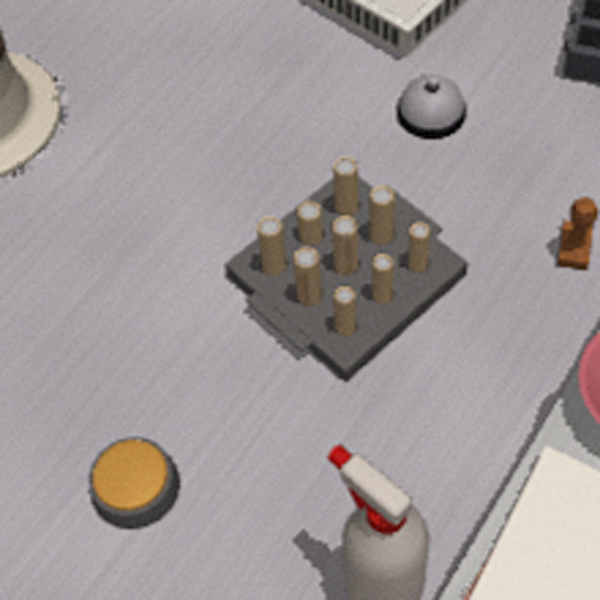

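View pics/c2.png

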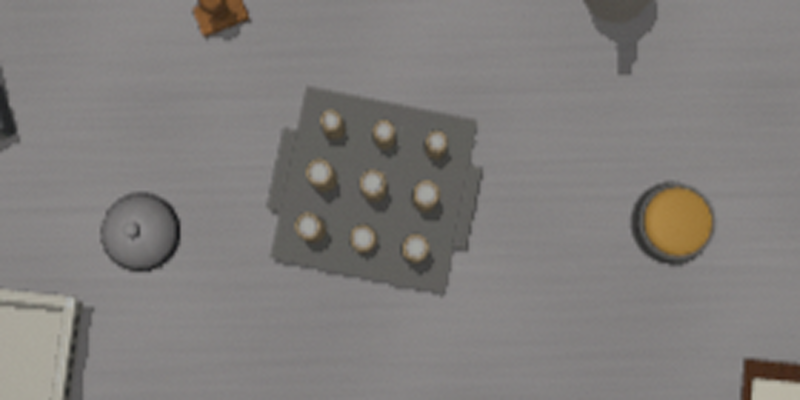

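View pics/top0.png

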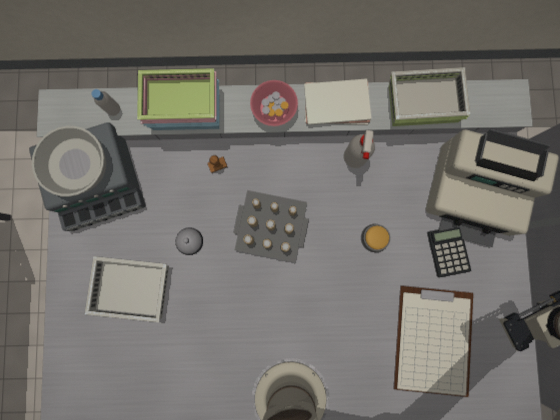

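The top view shows the tray at about (270,225), the bell with its plunger at about (186,240) (+y side) and the dish at (376,238). The scene view shows a lower roll with its top near (263,187), which is the near-row middle socket. Next I fit the tray pose from both views under each hypothesis for the short roll.

```bash
cat > fit.py <<'E'
import numpy as np
from cell import cams
from scipy.optimize import least_squares, linear_sum_assignment
C={n:cams.get_calibration(n) for n in("scene","top")}
def proj(n,X):
    c=C[n]; p=(np.atleast_2d(X)@c["R"].T+c["t"])@c["camera_matrix"].T
    return p[:,:2]/p[:,2:]
top=np.array([(309,226),(363,238),(415,249),(319,173),(372,184),(426,194),(331,121),(384,131),(437,142)])*.35+[140,160]-.3
sc=np.array([(345,165),(382,194),(420,230),(309,209),(345,224),(383,262),(270,224),(306,256),(345,294)])*220/600+[150,110]-.3
g=np.array([(r*.056,c*.056) for r in(-1,0,1) for c in(1,0,-1)])
def pts(p,k):
    h=np.array([.098]*6+[.088]*3); h[k]=.071
    c,s=np.cos(p[2]),np.sin(p[2])
    return np.c_[g@np.array([[c,s],[-s,c]])+p[:2],h]
def res(p,k):
    r=[]
    for n,m in(("top",top),("scene",sc)):
        q=proj(n,pts(p,k)); d=np.linalg.norm(q[:,None]-m[None],axis=2)
        i,j=linear_sum_assignment(d); r.append((q[i]-m[j]).ravel())
    return np.concatenate(r)
if __name__=="__main__":
    def ground(uv,n,z):
        return least_squares(lambda x:(proj(n,[*x,z])-uv).ravel(),[.6,0]).x
    c0=ground(top.mean(0),"top",.093); print(c0)
    for k in range(6):
        f=min((least_squares(res,[*c0,a],args=(k,)) for a in(-.3,-.2,0,.2)),key=lambda f:f.cost)
        print(k,f.cost,f.x,pts(f.x,k)[k])
    for a,b in(((186,240.2),(308.2,140.6)),((182.9,237.6),(307.7,137.2))):
        f=least_squares(lambda X:np.r_[(proj("top",X)-a).ravel(),(proj("scene",X)-b).ravel()],[.6,.2,.06]);print(f.x,f.cost)
    print(ground((186,240.2),"top",.0635),ground((308.2,140.6),"scene",.0635))
    print([ (n,ground(uv,n,z)) for n,uv,z in(("top",(217,164),.05),("top",(128,290),.05))])
E
python3 fit.py
```

```text
[0.51686485 0.04891993]
0 31.95388196491582 [ 0.51753035  0.04792667 -0.21545638] [0.47479755 0.11460431 0.071     ]
1 2.1063738961266862 [ 0.51748089  0.04785276 -0.22084328] [0.46284096 0.0601197  0.071     ]
2 32.380246200171676 [ 0.51743579  0.047758   -0.22706741] [0.45026648 0.00580227 0.071     ]
3 31.306871955075867 [ 0.51761645  0.04793573 -0.20795558] [0.5291782  0.10272921 0.071     ]
4 31.905322140592443 [ 0.51757204  0.04785465 -0.21331061] [0.51757204 0.04785465 0.071     ]
5 30.838981840590847 [ 0.51752203  0.04776997 -0.21980091] [ 0.50531206 -0.00688272  0.071     ]
[0.47664197 0.30439623 0.0481722 ] 0.17983021771693836
[0.47956217 0.30649877 0.06587162] 5.028349736352788
[0.47678263 0.3018368 ] [0.48208145 0.29103917]
[('top', array([0.70985106, 0.21040158])), ('top', array([0.33304863, 0.47681402]))]
```

The short roll is clearly in the near-row middle socket, at about (0.463, 0.060). Next I shut the gripper, move above the bell and refine its position with the wrist camera.

Run:
```python
from cell import ctrl,cams,spotter
import cv2,numpy as np
from scipy.spatial.transform import Rotation as Ro
s=ctrl.get_state(); q0=np.array(s["joint_positions"])
ctrl.command_gripper(0.0)
ctrl.line_to([*s["eef_pos"][:2],.36],v=.25)
best=None
for a in np.arange(-180,180,15):
    q=(Ro.from_euler("z",a,degrees=True)*Ro.from_euler("x",180,degrees=True)).as_quat()
    j=ctrl.solve_ik([.47,.27,.27],q)
    k=ctrl.solve_ik([.463,.06,.12],q); b=ctrl.solve_ik([.478,.303,.077],q)
    if j is None or k is None or b is None: continue
    lim=np.array([[-2.88,2.88],[-.31,2.03],[-1.54,1.56],[.2,2.42],[-1.41,4.55],[.19,2.02],[-2.57,2.57]])
    m=min(np.min(np.minimum(np.array(x)-lim[:,0],lim[:,1]-np.array(x))) for x in(j,k,b))
    d=np.abs(j-q0).max(); print(a,round(d,2),round(m,2),np.round(j,2))
    if m>.15 and (best is None or d<best[0]): best=(d,a,q)
print(best); ctrl.goto([.47,.27,.27],best[2])
cams_c=cams.get_calibration("wrist"); im=cams.capture("wrist")
cv2.imwrite("pics/w1.png",im[:,:,::-1]); np.savez("w1.npz",K=cams_c["camera_matrix"],R=cams_c["R"],t=cams_c["t"],q=best[2])
print(spotter.tip_of("wrist","bell_top"),spotter.boxes_of("wrist","bell"))
s=ctrl.get_state();print(s["t"],s["eef_pos"],s["finger_gap"],s["ft_force"])
```

```text
-180 1.04 0.23 [ 0.38  0.57 -1.29  1.78  0.58  1.25  0.5 ]
-165 1.04 0.23 [ 0.38  0.57 -1.29  1.78  0.58  1.25  0.76]
-150 1.23 0.23 [ 0.38  0.57 -1.29  1.78  0.58  1.25  1.02]
-135 1.49 0.23 [ 0.38  0.57 -1.29  1.78  0.58  1.25  1.28]
-120 1.75 0.23 [ 0.38  0.57 -1.29  1.78  0.58  1.25  1.54]
-105 2.02 0.23 [ 0.38  0.57 -1.29  1.78  0.58  1.25  1.81]
-90 2.28 0.01 [ 0.38  0.57 -1.29  1.78  0.58  1.25  2.07]
-75 2.54 0.03 [ 0.38  0.57 -1.29  1.78  0.58  1.25  2.33]
-60 2.68 0.08 [ 0.43  0.71 -1.46  1.78  0.73  1.34  2.47]
-45 2.87 0.02 [-1.44  0.44  1.14  1.83 -0.44  1.15 -2.51]
-30 2.38 0.02 [-0.95  0.27  0.46  1.82 -0.13  1.08 -2.54]
-15 2.19 0.09 [-0.77  0.25  0.24  1.82 -0.07  1.08 -2.34]
0 2.0 0.3 [-0.58  0.25  0.01  1.81 -0.    1.08 -2.14]
15 1.78 0.16 [-0.21  0.28 -0.43  1.8   0.13  1.09 -1.99]
30 1.59 0.33 [-0.04  0.31 -0.65  1.79  0.21  1.11 -1.8 ]
45 1.41 0.33 [ 0.13  0.37 -0.86  1.79  0.31  1.13 -1.62]
60 1.25 0.33 [ 0.27  0.45 -1.08  1.78  0.43  1.17 -1.46]
75 1.12 0.25 [ 0.38  0.57 -1.29  1.78  0.58  1.25 -1.34]
90 1.04 0.25 [ 0.38  0.57 -1.29  1.78  0.58  1.25 -1.07]
105 1.04 0.23 [ 0.38  0.57 -1.29  1.78  0.58  1.25 -0.81]
120 1.04 0.23 [ 0.38  0.57 -1.29  1.78  0.58  1.25 -0.55]
135 1.04 0.23 [ 0.38  0.57 -1.29  1.78  0.58  1.25 -0.29]
150 1.04 0.23 [ 0.38  0.57 -1.29  1.78  0.58  1.25 -0.03]
165 1.04 0.23 [ 0.38  0.57 -1.29  1.78  0.58  1.25  0.24]
(np.float64(1.0415736507956481), np.int64(120), array([5.00000000e-01, 8.66025404e-01, 5.30287619e-17, 3.06161700e-17]))
[{'at': [294.4, 158.8], 'confidence': 0.65}] [{'box': [260.4, 111.4, 331.3, 183.4], 'confidence': 0.9}]
6.1333 [0.4703696  0.26951609 0.26995935] 0.0018023470023418196 [ 0.15385547  0.06170429 -0.62857555]
```

View pics/w1.png

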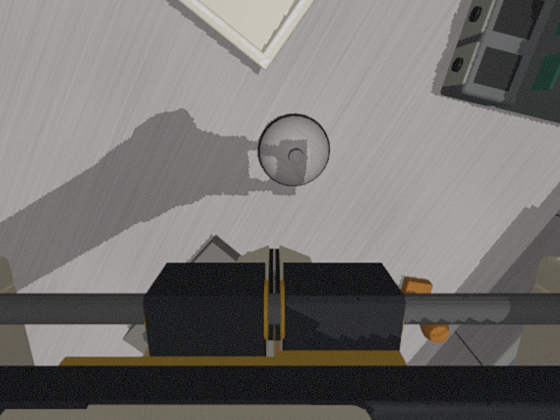

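The wrist view shows the bell dome centred at about (294,150) with its plunger at about (295.5,155.5).

Run:
```python
import numpy as np
d=np.load("w1.npz");R,t,K=d["R"],d["t"],d["K"]; o=-R.T@t
for uv,z in(((295.5,155.5),.0635),((294,149.7),.008),((294.4,158.8),.0635)):
    r=R.T@np.linalg.inv(K)@[*uv,1]; print(o+r*(z-o[2])/r[2])
print(o)
import cv2; im=cv2.imread("pics/w1.png")[105:195,240:345]; cv2.imwrite("pics/w1c.png",cv2.resize(im,None,fx=6,fy=6,interpolation=cv2.INTER_CUBIC))
```

```text
[0.47497916 0.30575189 0.0635    ]
[0.47697854 0.30559698 0.008     ]
[0.47573535 0.30231069 0.0635    ]
[0.43127896 0.3375359  0.40864501]
```

View pics/w1c.png

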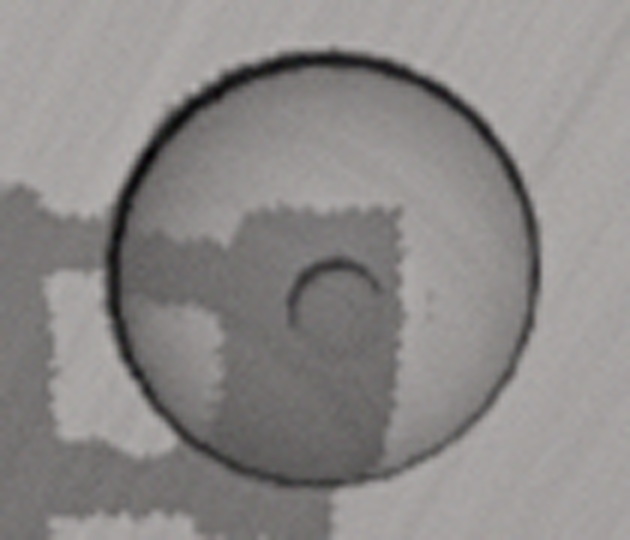

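Fused bell axis: (0.476, 0.305). I press it next.

Run:
```python
from cell import ctrl
p=[.4755,.3048]
ctrl.line_to([*p,.15],v=.15)
ctrl.line_to([*p,.098],v=.08); ctrl.wait(.3)
s0=ctrl.get_state()["ft_force"][2]
hit=ctrl.line_to([*p,.0735],v=.015,until_force=8); ctrl.wait(.3)
s=ctrl.get_state();print(hit,s["t"],s["eef_pos"],s["ft_force"][2]-s0)
if not hit: print("no 8N")
```

```text
True 9.7917 [0.47551162 0.30477536 0.07721159] 6.866951530933777
```

The plunger is fully down: tips at 58.2 mm and 6.9 N held. Now I release it and point.

Run:
```python
from cell import ctrl,cams,spotter
import cv2
ctrl.line_to([.4755,.3048,.10],v=.05)
ctrl.line_to([.4755,.3048,.20],v=.15)
ctrl.line_to([.463,.060,.20],v=.15)
ctrl.line_to([.463,.060,.117],v=.08)
ctrl.wait(.3)
for n,sl in(("scene",(slice(110,260),slice(190,340))),("top",(slice(180,280),slice(200,330)))):
    im=cams.capture(n); cv2.imwrite(f"pics/{n}2.png",cv2.resize(im[sl][:,:,::-1],None,fx=4,fy=4,interpolation=cv2.INTER_CUBIC))
s=ctrl.get_state();print(s["t"],s["eef_pos"],s["ft_force"])
```

```text
14.6 [0.46307369 0.05990027 0.11710906] [-0.72713913 -0.12691515 -0.32463768]
```

View pics/scene2.png

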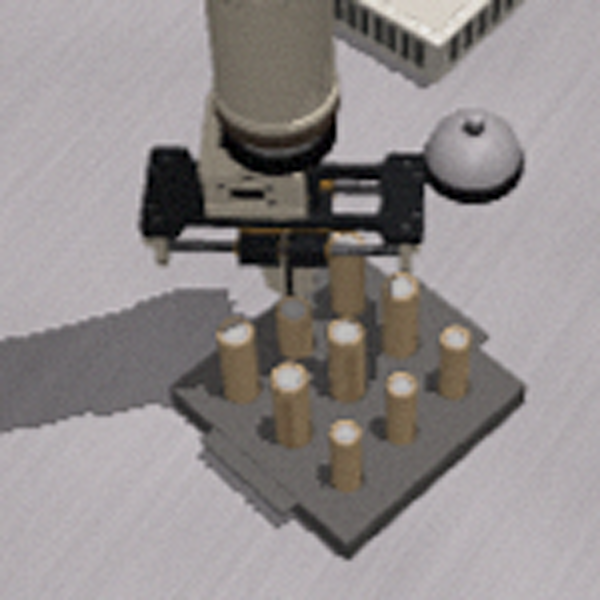

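The fingertips at about (290,285) in the crop hover straight above the short roll, whose top is at (293,308). The bell and all rolls are in place. I hold, then hand in.

Run:
```python
from cell import ctrl
ctrl.wait(2.6); s=ctrl.get_state(); print(s["t"],s["eef_pos"]); print(ctrl.job_done())
```

```text
17.2 [0.4629612  0.06000929 0.11698312]
the job is handed in; nothing more can be done
None
```

I rang the bell and let it go, then held the closed fingertips about 27 mm above the short roll (near row, middle socket) for over two seconds; the job was handed in still pointing, at 17.2 s, with no verdict returned.

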